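# Load the converter test fixture and latch its guard

### The arm

A 6-joint arm with a two-finger parallel gripper is mounted at the origin on the work surface. World frame = base frame: x ahead of the robot, y to its left, z up, the work surface at z = 0. Lengths are in m, angles in rad, forces in N, time in s.
With the tool pointing down it reaches from about 0.3 to 0.775 m from the base axis. Payload 14.6 kg.
Tool frame: the origin (TCP) lies at the very end of the fingers, on their centre line; the grasp point (between the pads) lies 19 mm behind it; x points along the fingers, y is the direction in which the jaws open and shut, and the axes are right-handed (so a half turn about x gives the same grasp; the last joint's range is limited). The gripper opens to 94 mm and grips with 3 to 60 N. Pads are 16 mm wide; open, the fingers measure 119 mm over their backs; the gripper's body (75 mm by 177 mm) begins 78 mm behind the grasp point.
Start: joints at [-1.349, 0.3, 1.521, -0, 1.321, -0.067], TCP at [0.157, -0.527, 0.205] pointing down, gripper open.
Joint ranges: [-3.03, 3.03], [-0.79, 2.21], [0.23, 2.52], [-1.04, 4.18], [0, 3.07], [-2.55, 2.55]. Speed limits (rad/s): [2.22, 2.22, 2.57, 3.14, 3.14, 3.14].

### API

Orientations are given as [roll, pitch, yaw] about the fixed x, y, z axes, in that order (R = Rz(yaw) Ry(pitch) Rx(roll)).
In Python, from station import ctrl, viewer, hand_in gives the robot as it stands. The module is installed in compiled form; this text tells all that it offers.
- The arm moves only by the tool play_rows, never from a script. Its argument "deltas" is a list that holds one entry, the list of rows, each a list of 7 numbers: the shift along the tool's x, y, z in mm, then the turn, a rotation vector about the tool's x, y, z in rad, then the finger opening in mm, from 0 to 94. In form: [[[dx, dy, dz, ax, ay, az, gripper], ...]]. A call has 1 to 10 rows; each row shifts and turns the commanded pose from where the row before left it, along the tool's axes as they then stand; what a row does not reach is not made up. A row lasts 1/10 s, in which the tool goes at most 50 mm and 8.59 degrees, less where a joint would pass 70% of its speed; a pose out of reach is approached as far as the arm can. A call with a gripper value outside its range is refused whole. The fingers move at their own pace and stop on an object; "grip_force" is the grip in N (left out, the last holds). Time passes only in rows, so rows that do not move let the fingers close. It gives the time, the measured TCP pose, the force and the opening at its end, in the units of the state.
- ctrl.get_obs(): the state, without advancing time (a new reading comes with each control period).
- viewer.camera(name): name is "scene" or "top"; returns a dict with "img" (400x640x3 uint8, red, green, blue), "fx", "fy", "cx", "cy" (pixels), "rvec" (rotation vector, rad) and "tvec" (3), from world to camera coordinates, as OpenCV has them. Camera axes: x right, y down, z forward; pixel columns grow to the right and rows downward; lengths in m; the calibration is good to about 2 mm. A picture is of the moment at which its call begins. There is no depth.
- hand_in(): hands the job in, once; it reports no verdict.
The state is a dict: "time_s": time; "qpos": joint angles; "joint_vel": joint speeds; "tau": joint torques, N m; "ee_pos": TCP position; "eef_rot": TCP orientation; "force": force on the tool from outside, world axes, zero at the start; "moment": the same for the moment, N m; "grip_width": finger opening in m.
Only numpy, scipy, OpenCV 4.12 (cv2) and the standard library are available. Lean on these libraries where they do the work, as an engineer would, in place of code of your own. Each camera call takes 0.05 s, during which the arm holds its last target.

### The job

Put the tallest of the three finned aluminium converter modules flat into the black-rimmed nest of the grey test fixture, then push the fixture's clear sliding guard shut until its spring catch clicks in behind it, and let go of everything. Push firmly but feel for the stop: never press on the guard with more than 25 N. Leave the other things on the bench where they are.

Things in the scene. Friction and masses are not known exactly. Their poses are not given: they have to be found in the camera images.
- module: the converter to be tested: a finned aluminium block, the tallest of the three on the bench, 50 mm along its x, 70 mm along its y, 40 mm tall, 0.15 to 0.3 kg. Its sides are flat; origin at the centre of its underside, z up. Either way round fits the nest.
- fixture: the test fixture, screwed to the bench: a grey metal box, 200 mm along its x, 340 mm along its y (y = -180 to +160), walls 56 mm high, 10 mm thick. At +y an open well (180 x 150 mm inside) with the nest, at -y closed housing under the open guard. The spring catch is outside its +x wall (out to x = 142, 80 mm high). Origin: on the centre line where well and housing meet, at bench height.
- nest (a point): centre of the nest's floor, 10 mm above the bench, in the well; axes as the fixture's. The nest is a pocket 56 mm (x) by 76 mm (y) in a black rim 6 mm thick, 8 mm high, so the module (its 70 mm side along y) has 3 mm of play on each side; its top then stands 50 mm over the bench, clear under the guard.
- guard (a joint): opening of the guard in m: a clear window in an aluminium frame, 194 x 177 mm, lying level, top 66 mm above the bench, about 2 N of friction. It starts 0.145 to 0.170 open and shuts towards the fixture's +y. The catch can be clamped anywhere along its slot, so the latched position lies anywhere from 0 to 0.020 and must be felt for: a hard rubber stop (30 N per mm) ends the travel there.
- guard_bar (a point): centre of the top face of the guard's black grip bar, 95 mm above the bench; axes as the fixture's. The bar stands 32 mm above the window in the middle of the guard, 80 mm long along x, 14 mm thick along y; push it on its -y face or pinch it from above. It moves along the fixture's +y as the guard shuts.
- latch (a joint): how far the spring catch is pushed in, in m. 0: fully out (guard far off, or latched). Over the last 22 mm of travel a pin on the guard rides up the catch's ramp, pushing it in to 0.006, and the push needed rises to 6 to 12 N; 5 mm before the stop the catch snaps out behind the pin (back to 0): the click.
- long_module: another converter, longer and slimmer: 36 x 96 x 30 mm; not wanted; origin: centre of underside
- flat_module: another converter, square and flat: 66 x 66 x 22 mm; not wanted; origin: centre of underside
- screwdriver: screwdriver lying on the bench; bystander
- mug: white mug, 80 mm wide, 90 mm tall; bystander
- jar: glass jar, 56 mm wide, 70 mm tall; bystander
- spool: metal wire spool, 56 mm wide, 46 mm tall; bystander
- meter: hand-held black multimeter, 85 x 175 x 35 mm, lying flat; bystander
Not all that is in view belongs to the job. Leave any blue, green or red look-alike of the module alone.

How it is judged:
By the outcome, as a careful person would: the job done as asked, in the order asked, and still so for the second after the job is handed in, with the robot touching nothing.
It also fails if it takes over 58 s, if anything falls off the work surface, if the arm or the gripper's body presses on something with over 40 N, if the wrist force passes 120 N, or if a joint passes its speed limit or range.

## Working session

There is one attempt and no reset: what is moved stays moved. The work goes in short steps, Python scripts to look and compute and a tool call to move; the robot and the scene stay as the last step left them, time stands still between calls to the robot, and variables do not carry over. Pictures are saved under pics/ and viewed, and the job is handed in when it is done.

Besides the shell and the picture viewer there is one more tool, called after "Request:" as a command line: name --argument value ..., lists and objects as JSON in quotes. play_rows: Moves the arm, as the interface text tells. Its arguments: {"type":"object","properties":{"deltas":{"type":"array","items":{"type":"array","items":{"type":"array","items":{"type":"number"}}}},"grip_force":{"type":"number"}},"required":["deltas"]}

```bash
mkdir -p pics; cat > h.py <<'E'
import numpy as np, cv2
from station import ctrl, viewer, hand_in
def snap(n,f):
    c=viewer.camera(n); cv2.imwrite(f,c['img'][:,:,::-1]); 
    np.savez(f[:-4]+'.npz',**c); return c
def ray(c,u,v,z):
    R,_=cv2.Rodrigues(np.array(c['rvec'],float)); t=np.array(c['tvec'],float).ravel()
    o=-R.T@t; d=R.T@np.array([(u-c['cx'])/c['fx'],(v-c['cy'])/c['fy'],1.])
    return o+d*(z-o[2])/d[2]
def proj(c,P):
    R,_=cv2.Rodrigues(np.array(c['rvec'],float)); p=R@np.array(P,float).T+np.array(c['tvec'],float).reshape(3,1)
    return np.c_[c['fx']*p[0]/p[2]+c['cx'],c['fy']*p[1]/p[2]+c['cy']]
E
python3 - <<'E'
from h import *
for n in('scene','top'):
    c=snap(n,f'pics/{n}0.png'); R,_=cv2.Rodrigues(np.array(c['rvec'],float)); print(n,c['fx'],-R.T@np.array(c['tvec']).ravel())
print(ctrl.get_obs())
E
```

```text
scene 367.3061874735121 [ 1.21019197 -0.21572603  1.27328361]
top 462.40623408281783 [ 0.39783116 -0.04956658  1.38774654]
{'time_s': 0.1, 'qpos': array([-1.34858940e+00,  3.00404415e-01,  1.52150432e+00, -4.22372336e-05,
        1.32072894e+00, -6.66183466e-02]), 'joint_vel': array([ 1.75617007e-04, -2.79043824e-04,  8.95427380e-05,  4.77234228e-04,
        4.23436187e-05, -3.08656430e-04]), 'tau': array([ 3.32230527e-03, -5.32639790e+01, -3.53281832e+01,  7.09921564e-02,
        2.34986236e-02, -7.03351498e-05]), 'ee_pos': array([ 0.15657872, -0.52699238,  0.20495539]), 'eef_rot': array([-1.59828471,  1.5697505 ,  1.83214369]), 'force': array([-0.8538749 ,  0.7535664 ,  0.13689759]), 'moment': array([-0.04948804, -0.00986862, -0.01904931]), 'grip_width': 0.09415208047629545}
```

View pics/scene0.png

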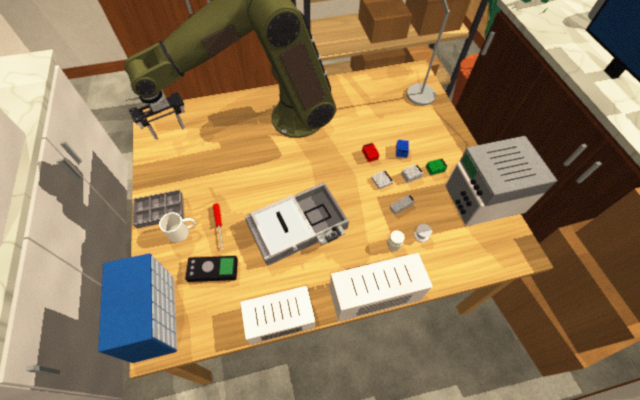

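View pics/top0.png

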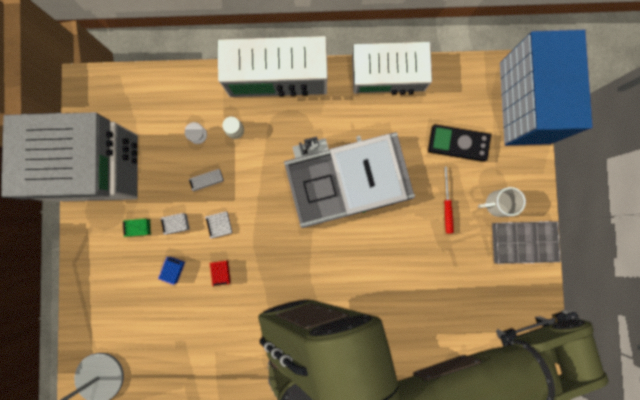

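Grey candidates in the top view: (175,223), (218,223) and (206,179), which is the long one. The blue, red and green look-alikes are ruled out. I'll enlarge to tell the others apart.

```bash
python3 - <<'E'
import cv2,numpy as np
t=cv2.imread('pics/top0.png'); s=cv2.imread('pics/scene0.png')
a=cv2.resize(t[160:250,110:250],None,fx=5.6,fy=5.6,interpolation=cv2.INTER_CUBIC)[:, :784]
cv2.imwrite('pics/ct.png',a)
cv2.imwrite('pics/cs.png',cv2.resize(s[135:220,355:455],None,fx=7,fy=7,interpolation=cv2.INTER_CUBIC))
cv2.imwrite('pics/cf.png',cv2.resize(t[125:235,275:420],None,fx=5.4,fy=5.4,interpolation=cv2.INTER_CUBIC))
cv2.imwrite('pics/csf.png',cv2.resize(s[175:265,240:355],None,fx=6.6,fy=6.6,interpolation=cv2.INTER_CUBIC))
E
```

```text
(no output)
```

View pics/ct.png

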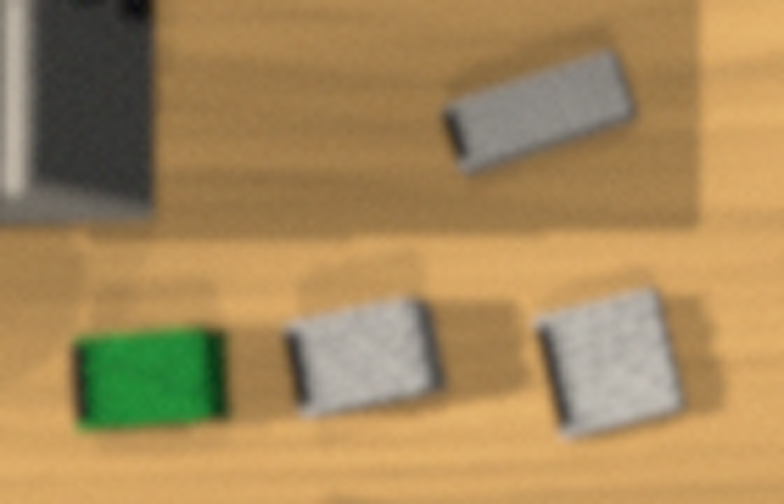

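View pics/cs.png

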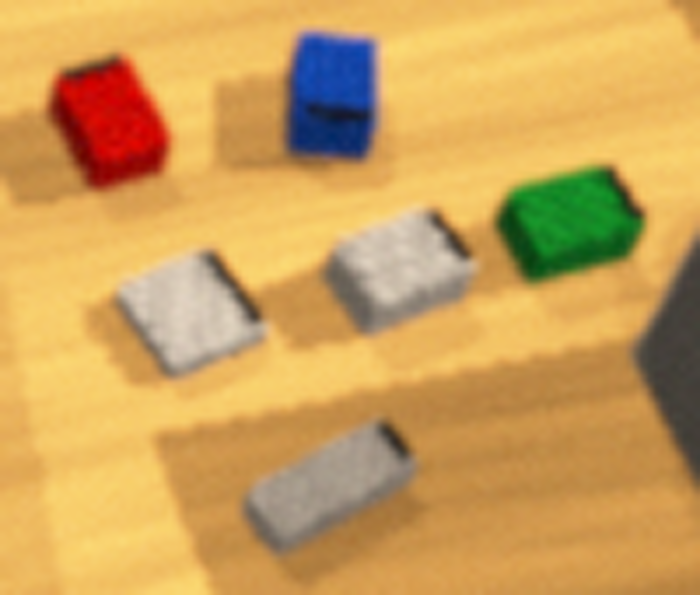

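View pics/cf.png

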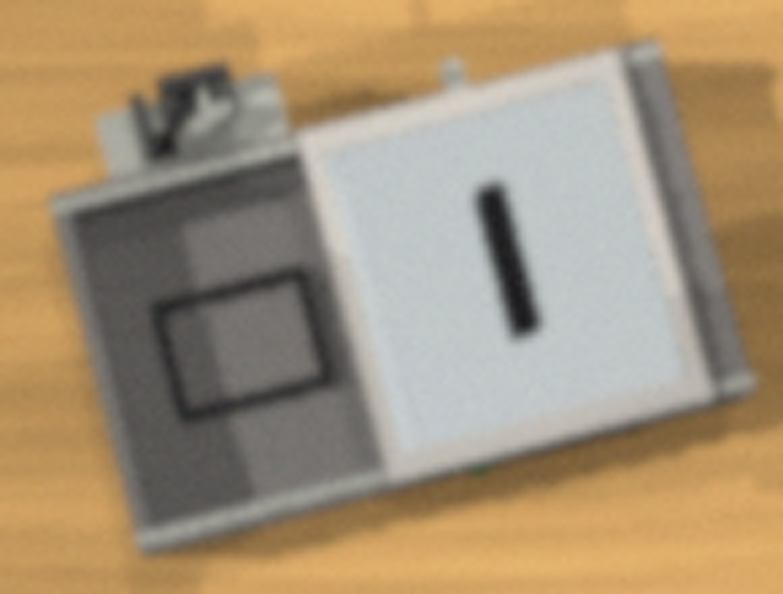

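View pics/csf.png

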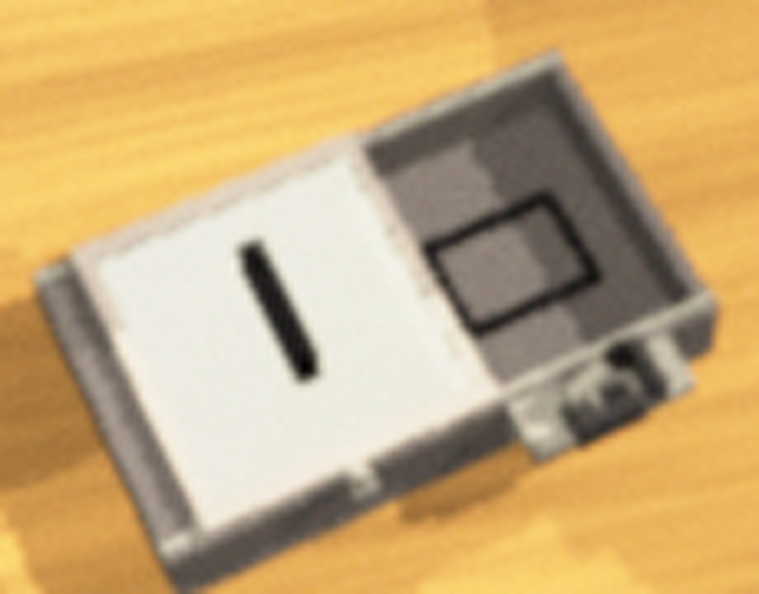

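In the crops (175,223) stands tallest, with a broad visible end face and sides, and is about 50×70. (218,223) is square and thin, and (206,179) is long and slim. So the module is (175,223). I'll fit poses next: silhouette for the module, corners for the fixture.

```bash
cat > fit.py <<'E'
from h import *
from scipy.optimize import minimize, least_squares
T=dict(np.load('pics/top0.npz')); S=dict(np.load('pics/scene0.npz'))
def box(p,L,W,H,z0=0):
    x,y,a=p; c,s=np.cos(a),np.sin(a)
    return np.array([[x+c*i*L/2-s*j*W/2,y+s*i*L/2+c*j*W/2,z] for z in(z0,z0+H) for i in(-1,1) for j in(-1,1)])
k=8
def msk(c,win):
    x0,y0,x1,y1=win
    im=cv2.resize(c['img'][y0:y1,x0:x1],None,fx=k,fy=k,interpolation=cv2.INTER_CUBIC)
    return (cv2.cvtColor(im,cv2.COLOR_RGB2HSV)[...,1]<85).astype(np.uint8)
def iou(p,D,ms):
    r=0
    for c,win,m in ms:
        q=(proj(c,box(p,*D))-np.array(win[:2])+.5)*k-.5
        h=cv2.convexHull(np.float32(q)); a=np.zeros_like(m)
        cv2.fillConvexPoly(a,np.round(h*16).astype(np.int32),1,shift=4)
        r+=(a&m).sum()/(a|m).sum()
    return -r/len(ms)
if __name__=='__main__':
    wt=(158,208,192,240); ws=(400,162,424,184)
    ms=[(T,wt,msk(T,wt)),(S,ws,msk(S,ws))]
    for m,n in zip(ms,'ts'): cv2.imwrite(f'pics/m{n}.png',m[2]*255)
    g=ray(T,175,223,.04); print(g)
    for nm,D in dict(mod=(.05,.07,.04),flat=(.066,.066,.022),long=(.036,.096,.03)).items():
        best=min((minimize(iou,[g[0],g[1],a],args=(D,ms),method='Nelder-Mead',options=dict(initial_simplex=[[g[0],g[1],a],[g[0]+.01,g[1],a],[g[0],g[1]+.01,a],[g[0],g[1],a+.2]])) for a in(-.2,.2)),key=lambda r:r.fun)
        print(nm,best.x,best.fun,[iou(best.x,D,[m]) for m in ms])
    # fixture
    ct=lambda u,v:(u/5.4+275-.4,v/5.4+125-.4); cs=lambda u,v:(u/6.6+240-.4,v/6.6+175-.4)
    # (cam,pixel,local xyz)
    pts=[(T,ct(52,200),(.1,.16,.056)),(T,ct(143,548),(-.1,.16,.056)),(T,ct(752,386),(-.1,-.18,.056)),(T,ct(655,46),(.1,-.18,.056)),
     (S,cs(555,55),(-.1,.16,.056)),(S,cs(715,300),(.1,.16,.056)),(S,cs(40,272),(-.1,-.18,.056)),(S,cs(172,555),(.1,-.18,.056))]
    def w(p,l):
        c,s=np.cos(p[2]),np.sin(p[2]); return [p[0]+c*l[0]-s*l[1],p[1]+s*l[0]+c*l[1],l[2]]
    f=lambda p:np.concatenate([proj(c,[w(p,l)])[0]-np.array(u) for c,u,l in pts])
    r=least_squares(f,[.5,-.05,.25]); F=r.x; print('fixture',F); print(r.fun.reshape(-1,2).round(2).tolist())
    # nest: outer rim corners at z 18
    np_=[(T,ct(152,302),(.034,.044)),(T,ct(182,420),(-.034,.044)),(T,ct(332,382),(-.034,-.044)),(T,ct(305,268),(.034,-.044)),
     (S,cs(550,192),(-.034,.044)),(S,cs(602,278),(.034,.044)),(S,cs(425,243),(-.034,-.044)),(S,cs(478,335),(.034,-.044))]
    f=lambda q:np.concatenate([proj(c,[w(F,(q[0]+l[0],q[1]+l[1],.018))])[0]-np.array(u) for c,u,l in np_])
    r=least_squares(f,[0,.08]); print('nest local',r.x,'world',w(F,(*r.x,.01))); print(r.fun.reshape(-1,2).round(2).tolist())
    # bar
    bp=[(T,ct(490,187),(.04,0)),(T,ct(527,334),(-.04,0)),(S,cs(250,248),(-.04,0)),(S,cs(307,374),(.04,0))]
    f=lambda q:np.concatenate([proj(c,[w(F,(q[0]+l[0],q[1]+l[1],.095))])[0]-np.array(u) for c,u,l in bp])
    r=least_squares(f,[0,-.08]); print('bar local',r.x,'world',w(F,(*r.x,.095))); print(r.fun.reshape(-1,2).round(2).tolist())
E
python3 fit.py
```

```text
[0.4423567 0.3857269 0.04     ]
mod [0.44238963 0.39183328 0.18220638] -0.8567254616226687 [np.float64(-0.9055308841340332), np.float64(-0.8079200391113043)]
flat [0.43685739 0.39618748 0.14272322] -0.7708583851591937 [np.float64(-0.7649091304820982), np.float64(-0.7768076398362892)]
long [0.44185816 0.38217278 0.04981748] -0.6682194208765198 [np.float64(-0.6274645555522109), np.float64(-0.7089742862008287)]
fixture [ 0.55240186 -0.11392987  0.2298387 ]
[[-1.36, -0.59], [-0.94, 1.56], [0.44, 1.5], [-0.09, -1.73], [-0.1, -1.2], [0.6, 1.05], [-1.74, -0.11], [-0.93, 1.39]]
nest local [0.00076095 0.0776913 ] world [np.float64(0.5354431284122753), np.float64(-0.03810823943873112), 0.01]
[[-0.87, 0.23], [-0.67, 0.39], [0.2, -0.11], [-0.66, -0.97], [-0.22, -0.59], [0.04, -0.25], [-1.14, 0.47], [-1.35, 0.3]]
bar local [ 0.00181179 -0.06791884] world [np.float64(0.5696393024207536), np.float64(-0.17964989504497791), 0.095]
[[-0.33, -1.13], [0.28, -1.04], [-0.57, -0.65], [-0.09, -2.4]]
```

```bash
python3 - <<'E'
from fit import *
k=6
def ov(c,win,boxes):
    x0,y0,x1,y1=win; im=cv2.resize(c['img'][y0:y1,x0:x1,::-1],None,fx=k,fy=k,interpolation=cv2.INTER_CUBIC)
    for B,col in boxes:
        q=np.int32(((proj(c,B)-np.array([x0,y0])+.5)*k-.5)*16)
        for a,b in [(0,1),(1,3),(3,2),(2,0),(4,5),(5,7),(7,6),(6,4),(0,4),(1,5),(2,6),(3,7)]: cv2.line(im,tuple(map(int,q[a])),tuple(map(int,q[b])),col,1,cv2.LINE_AA,4)
    return im
def w(l,F=(.5524,-.11393,.22984)):
    c,s=np.cos(F[2]),np.sin(F[2]); return (F[0]+c*l[0]-s*l[1],F[1]+s*l[0]+c*l[1],F[2])
M=box((.44239,.39183,.1822),.05,.07,.04)
bx=[(box(w((0,-.01)),.2,.34,.056),(0,0,255)),(box(w((0,.0777)),.068,.088,.008,.01),(0,255,0)),(box(w((.0,-.068)),.08,.014,.032,.063),(0,255,255))]
cv2.imwrite('pics/o1.png',ov(T,(285,125,415,225),bx)); cv2.imwrite('pics/o2.png',ov(S,(240,178,355,265),bx))
a=ov(T,(145,195,205,250),[(M,(0,0,255))]); b=ov(S,(385,150,440,200),[(M,(0,0,255))])
H=max(a.shape[0],b.shape[0]); p=lambda i:np.pad(i,((0,H-i.shape[0]),(0,0),(0,0)))
cv2.imwrite('pics/o3.png',np.hstack([p(a),p(b)]))
E
```

```text
(no output)
```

View pics/o1.png

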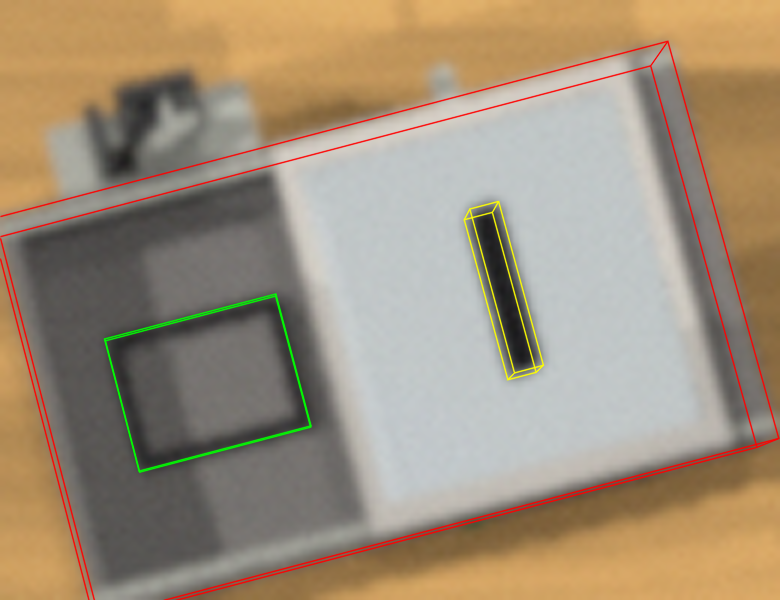

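View pics/o2.png

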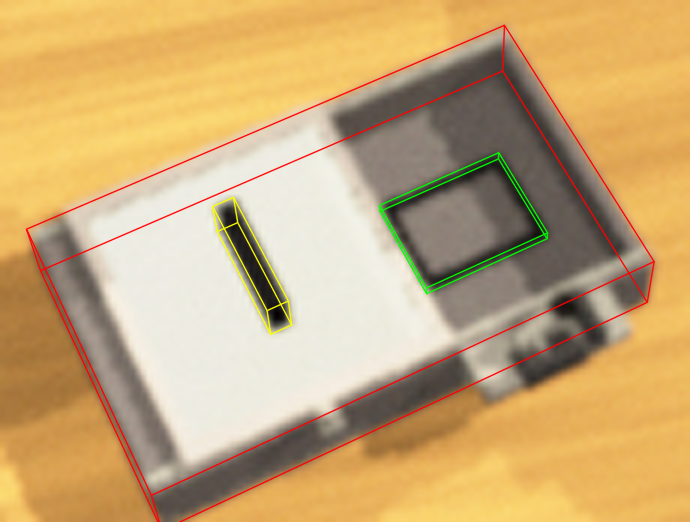

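View pics/o3.png

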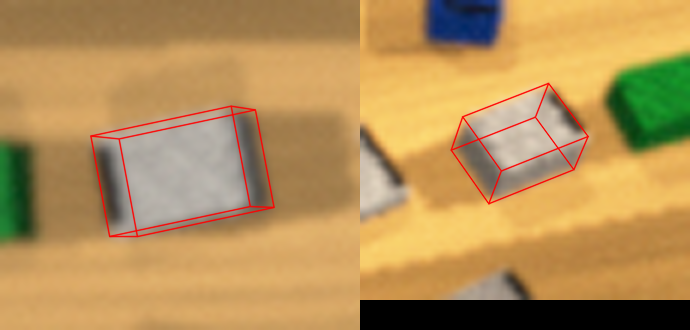

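```bash
cat >> h.py <<'E'
from scipy.spatial.transform import Rotation as Ro
def cur():
    o=ctrl.get_obs(); return np.array(o['ee_pos']),Ro.from_euler('xyz',o['eef_rot']).as_matrix(),o
def delta(pos,yaw):
    p,R,o=cur(); x=np.array([0,0,-1.]); out=[]
    for a in(yaw,yaw+np.pi):
        y=np.array([np.cos(a),np.sin(a),0]); Rt=np.c_[x,y,np.cross(x,y)]
        rv=Ro.from_matrix(R.T@Rt).as_rotvec(); out.append((np.linalg.norm(rv),rv))
    rv=min(out,key=lambda t:t[0])[1]
    print('p',p.round(4),'q',o['qpos'].round(3),'F',o['force'].round(1),'w',round(o['grip_width'],4),'t',o['time_s'])
    print('tool axes (rows x,y,z)\n',R.T.round(4)); print('delta tool mm',(R.T@(np.array(pos)-p)*1000).round(2),'rot',rv.round(4))
E
python3 - <<'E'
from h import *
delta((.4424,.3918,.13),.182)
delta((.47,-.05,.23),.2)
E
```

```text
p [ 0.1566 -0.527   0.205 ] q [-1.349  0.3    1.522 -0.     1.321 -0.067] F [-0.9  0.8  0.1] w 0.0942 t 0.1
tool axes (rows x,y,z)
 [[-3.000e-04  1.000e-03 -1.000e+00]
 [ 2.848e-01 -9.586e-01 -1.000e-03]
 [-9.586e-01 -2.848e-01 -0.000e+00]]
delta tool mm [  75.81 -799.24 -535.68] rot [-1.464e+00 -8.000e-04  8.000e-04]
p [ 0.1566 -0.527   0.205 ] q [-1.349  0.3    1.522 -0.     1.321 -0.067] F [-0.9  0.8  0.1] w 0.0942 t 0.1
tool axes (rows x,y,z)
 [[-3.000e-04  1.000e-03 -1.000e+00]
 [ 2.848e-01 -9.586e-01 -1.000e-03]
 [-9.586e-01 -2.848e-01 -0.000e+00]]
delta tool mm [ -24.65 -367.99 -436.3 ] rot [-1.482e+00 -8.000e-04  8.000e-04]
```

Request:
play_rows --deltas '[[[0,0,0,-0.147,0,0,94],[0,0,0,-0.147,0,0,94],[0,0,0,-0.147,0,0,94],[0,0,0,-0.147,0,0,94],[0,0,0,-0.147,0,0,94],[0,0,0,-0.147,0,0,94],[0,0,0,-0.147,0,0,94],[0,0,0,-0.147,0,0,94],[0,0,0,-0.147,0,0,94],[0,0,0,-0.141,0,0,94]]]'

```text
time_s: 1.1
ee_pos: [0.1566, -0.5271, 0.2051]
eef_rot: [-3.122, 1.57, 1.778]
force: [0.8, 1.2, -0.0]
grip_width: 0.0941
```

```bash
python3 -c "
from h import *
delta((.45,-.05,.22),.182)"
```

```text
p [ 0.1566 -0.5271  0.2051] q [-1.349  0.3    1.521  0.     1.321 -1.537] F [ 0.8  1.2 -0. ] w 0.0941 t 1.1
tool axes (rows x,y,z)
 [[-1.000e-04  7.000e-04 -1.000e+00]
 [ 9.824e-01  1.870e-01 -0.000e+00]
 [ 1.870e-01 -9.824e-01 -7.000e-04]]
delta tool mm [ -14.61  377.41 -413.81] rot [ 0.0061 -0.0007  0.    ]
```

Request:
play_rows --deltas '[[[-1,25,-28,0,0,0,94],[-1,25,-28,0,0,0,94],[-1,25,-28,0,0,0,94],[-1,25,-28,0,0,0,94],[-1,25,-28,0,0,0,94],[-1,25,-28,0,0,0,94],[-1,25,-28,0,0,0,94],[-1,25,-28,0,0,0,94],[-1,25,-28,0,0,0,94],[-1,25,-28,0,0,0,94]]]'

```text
time_s: 2.1
ee_pos: [0.3522, -0.2051, 0.2154]
eef_rot: [-2.869, 1.571, 2.025]
force: [0.4, -0.2, -0.1]
grip_width: 0.0941
```

```bash
python3 -c "
from h import *
delta((.4424,.3918,.14),.182)"
```

```text
p [ 0.3522 -0.2051  0.2154] q [-0.617 -0.034  1.875  0.     1.3   -0.799] F [ 0.4 -0.2 -0.1] w 0.0941 t 2.1
tool axes (rows x,y,z)
 [[-0.000e+00  1.000e-04 -1.000e+00]
 [ 9.835e-01  1.808e-01 -0.000e+00]
 [ 1.808e-01 -9.835e-01 -1.000e-04]]
delta tool mm [  75.47  196.59 -570.79] rot [-0.0002 -0.0001  0.    ]
```

Request:
play_rows --deltas '[[[0,20,-36,0,0,0,94],[0,20,-36,0,0,0,94],[0,20,-36,0,0,0,94],[0,20,-36,0,0,0,94],[0,20,-36,0,0,0,94],[0,20,-36,0,0,0,94],[0,20,-36,0,0,0,94],[0,20,-36,0,0,0,94],[0,18,-36,0,0,0,94],[0,18,-36,0,0,0,94]]]'

```text
time_s: 3.1
ee_pos: [0.4795, 0.1847, 0.2152]
eef_rot: [-1.336, 1.57, -2.725]
force: [-0.2, -0.7, 0.5]
grip_width: 0.0939
```

```bash
python3 -c "
from h import *
delta((.4424,.3918,.14),.182)"
```

```text
p [0.4795 0.1847 0.2152] q [ 0.296  0.212  1.609 -0.     1.322  0.114] F [-0.2 -0.7  0.5] w 0.0939 t 3.1
tool axes (rows x,y,z)
 [[-3.000e-04 -2.000e-04 -1.000e+00]
 [ 9.834e-01  1.812e-01 -4.000e-04]
 [ 1.812e-01 -9.834e-01  1.000e-04]]
delta tool mm [  75.18    1.05 -210.41] rot [0.0002 0.0001 0.0004]
```

Request:
play_rows --deltas '[[[5,0,-35,0,0,0,94],[10,0,-35,0,0,0,94],[15,0,-35,0,0,0,94],[20,0,-35,0,0,0,94],[20,1,-35,0,0,0,94],[20,0,-35,0,0,0,94],[20,0,0,0,0,0,94],[0,0,0,0,0,0,94]]]'

```text
time_s: 3.9
ee_pos: [0.4408, 0.3894, 0.1024]
eef_rot: [-1.081, 1.565, -2.469]
force: [0.6, -0.6, 0.5]
grip_width: 0.0943
```

```bash
python3 - <<'E'
from h import *
delta((.4424,.3918,.02),.182)
for n in ('scene','top'): 
    c=snap(n,f'pics/{n}1.png')
    p,R,o=cur(); pts=[p+R@np.array([0,s*g,0]) for s in(1,-1) for g in(.047,.0595)]
    q=proj(c,pts); print(n,q.round(1).tolist()); m=q.mean(0).astype(int); x0,y0=m[0]-45,m[1]-35
    im=cv2.resize(c['img'][y0:y0+70,x0:x0+90,::-1],None,fx=8,fy=8,interpolation=cv2.INTER_CUBIC)
    for u,v in q: cv2.circle(im,(int((u-x0+.5)*8),int((v-y0+.5)*8)),3,(0,0,255),-1)
    cv2.imwrite(f'pics/{n}1c.png',im)
E
```

```text
p [0.4408 0.3894 0.1024] q [ 0.661  0.487  1.512 -0.     1.148  0.478] F [ 0.6 -0.6  0.5] w 0.0943 t 3.9
tool axes (rows x,y,z)
 [[-0.0042 -0.0034 -1.    ]
 [ 0.9832  0.1824 -0.0048]
 [ 0.1824 -0.9832  0.0025]]
delta tool mm [82.37  2.37 -2.32] rot [0.0014 0.0025 0.0047]
scene [[421.5, 169.9], [423.3, 172.2], [408.7, 152.7], [407.1, 150.5]]
top [[163.0, 205.9], [162.2, 201.6], [169.2, 239.0], [170.0, 243.4]]
```

View pics/scene1c.png

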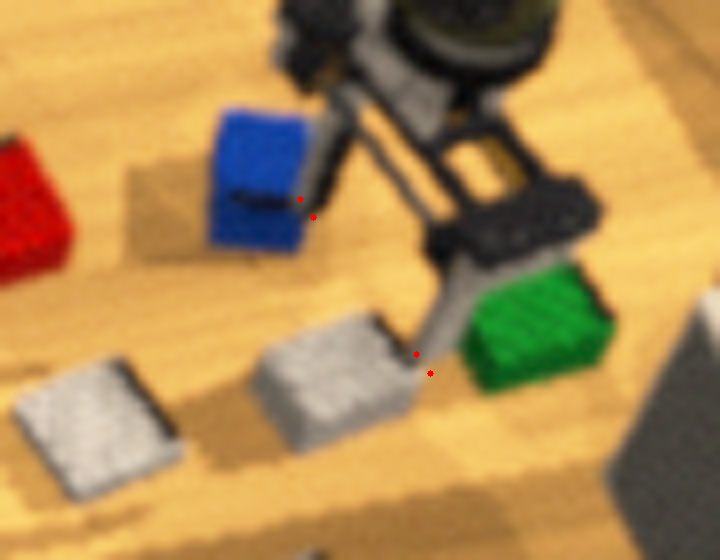

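View pics/top1c.png

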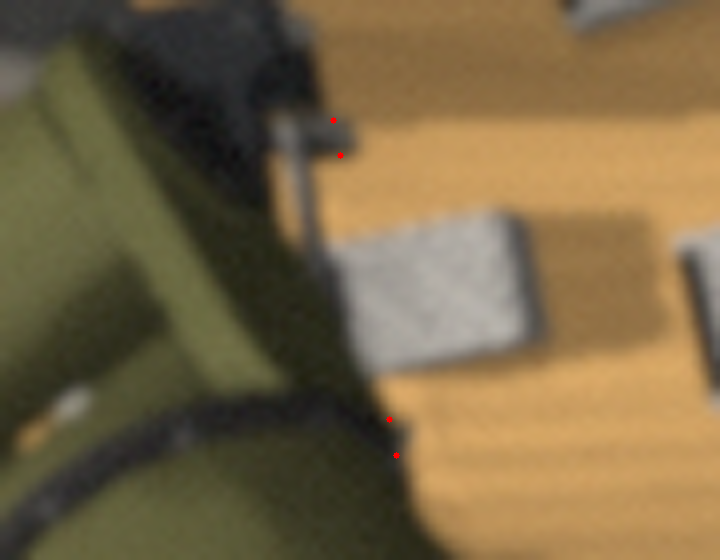

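Request:
play_rows --deltas '[[[10,1,-1,0,0,0,94],[20,0,0,0,0,0,94],[20,0,0,0,0,0,94],[10,0,0,0,0,0,94],[0,0,0,0,0,0,94]]]'

```text
time_s: 4.5
ee_pos: [0.4431, 0.3903, 0.0447]
eef_rot: [-1.096, 1.569, -2.485]
force: [-0.4, 0.8, 0.1]
grip_width: 0.0944
```

```bash
python3 - <<'E'
from h import *
delta((.4424,.3918,.013),.182)
E
```

```text
p [0.4431 0.3903 0.0447] q [0.66  0.563 1.546 0.    1.034 0.479] F [-0.4  0.8  0.1] w 0.0944 t 4.5
tool axes (rows x,y,z)
 [[-1.100e-03 -9.000e-04 -1.000e+00]
 [ 9.836e-01  1.804e-01 -1.300e-03]
 [ 1.804e-01 -9.836e-01  7.000e-04]]
delta tool mm [31.65 -0.38 -1.67] rot [-0.0006  0.0007  0.0013]
```

Request:
play_rows --deltas '[[[10,0,-1,0,0,0,94],[12,0,0,0,0,0,94],[10,0,0,0,0,0,94],[0,0,0,0,0,0,94],[0,0,0,0,0,0,40],[0,0,0,0,0,0,40],[0,0,0,0,0,0,40],[0,0,0,0,0,0,40],[0,0,0,0,0,0,40],[0,0,0,0,0,0,40]]]' --grip_force 30

```text
time_s: 5.5
ee_pos: [0.443, 0.3918, 0.0136]
eef_rot: [2.147, 1.571, 0.758]
force: [2.2, 0.0, 2.0]
grip_width: 0.0502
```

Opening 50.2 mm, which matches the module's 50 mm side. Lifting.

Request:
play_rows --deltas '[[[-10,0,0,0,0,0,40],[-25,0,0,0,0,0,40],[-35,0,0,0,0,0,40],[-35,0,0,0,0,0,40],[-20,0,0,0,0,0,40],[-5,0,0,0,0,0,40]]]'

```text
time_s: 6.1
ee_pos: [0.4437, 0.3923, 0.1464]
eef_rot: [2.054, 1.567, 0.665]
force: [-0.3, -0.1, -2.6]
grip_width: 0.0499
```

```bash
python3 - <<'E'
from h import *
delta((.5354,-.0381,.13),.2298)
E
```

```text
p [0.4437 0.3923 0.1464] q [0.662 0.442 1.468 0.    1.227 0.48 ] F [-0.3 -0.1 -2.6] w 0.0499 t 6.1
tool axes (rows x,y,z)
 [[ 0.0032  0.0025 -1.    ]
 [ 0.9835  0.181   0.0036]
 [ 0.181  -0.9835 -0.0019]]
delta tool mm [ 15.66  12.24 439.95] rot [-0.0478 -0.0018 -0.0037]
```

Request:
play_rows --deltas '[[[0,0,0,-0.048,0,0,40],[0,0,20,0,0,0,40],[0,-1,38,0,0,0,40],[0,-1,40,0,0,0,40],[0,-1,40,0,0,0,40],[0,-1,40,0,0,0,40],[0,-1,40,0,0,0,40],[0,-1,40,0,0,0,40],[0,-1,40,0,0,0,40],[0,-1,40,0,0,0,40]]]'

```text
time_s: 7.1
ee_pos: [0.5118, 0.0592, 0.1426]
eef_rot: [-1.752, 1.569, -3.092]
force: [1.3, 0.5, -3.6]
grip_width: 0.0495
```

Request:
play_rows --deltas '[[[0,-1,40,0,0,0,40],[0,0,35,0,0,0,40],[10,0,20,0,0,0,40],[10,0,8,0,0,0,40],[10,0,0,0,0,0,40],[10,0,0,0,0,0,40],[0,0,0,0,0,0,40],[0,0,0,0,0,0,40]]]'

```text
time_s: 7.9
ee_pos: [0.5347, -0.0388, 0.1034]
eef_rot: [-2.127, 1.57, 2.816]
force: [-0.4, 0.6, -2.9]
grip_width: 0.0499
```

```bash
cat > chk.py <<'E'
from h import *
from fit import box
import sys
def ov(c,win,boxes,k=8):
    x0,y0,x1,y1=win; im=cv2.resize(c['img'][y0:y1,x0:x1,::-1],None,fx=k,fy=k,interpolation=cv2.INTER_CUBIC)
    for B,col in boxes:
        q=np.int32(((proj(c,B)-np.array([x0,y0])+.5)*k-.5)*16)
        for a,b in [(0,1),(1,3),(3,2),(2,0),(4,5),(5,7),(7,6),(6,4),(0,4),(1,5),(2,6),(3,7)]: cv2.line(im,tuple(map(int,q[a])),tuple(map(int,q[b])),col,1,cv2.LINE_AA,4)
    return im
E
python3 - <<'E'
from chk import *
delta((.5354,-.0381,.024),.2298)
p,R,o=cur(); yaw=np.arctan2(R[1,1],R[0,1]); print(yaw)
B=[(box((p[0],p[1],yaw),.05,.07,.04,p[2]-.0135),(0,0,255))]
for n,w in (('scene',(270,160,360,230)),('top',(280,140,370,210))):
    c=snap(n,f'pics/{n}2.png'); cv2.imwrite(f'pics/{n}2c.png',ov(c,w,B))
E
```

```text
p [ 0.5347 -0.0388  0.1034] q [-0.141  0.377  1.671  0.     1.095 -0.372] F [-0.4  0.6 -2.9] w 0.0499 t 7.9
tool axes (rows x,y,z)
 [[-4.000e-04  1.000e-04 -1.000e+00]
 [ 9.734e-01  2.291e-01 -3.000e-04]
 [ 2.291e-01 -9.734e-01 -2.000e-04]]
delta tool mm [79.37  0.85 -0.48] rot [ 0.0014 -0.0002  0.0003]
0.23119811214907834
```

View pics/scene2c.png

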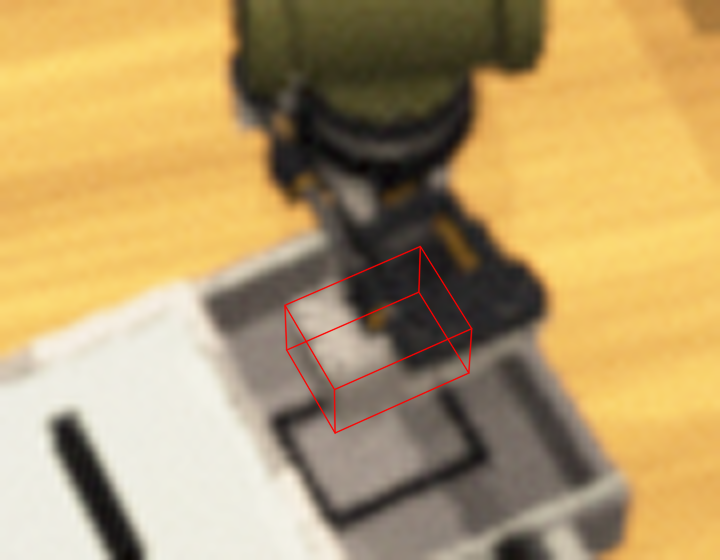

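View pics/top2c.png

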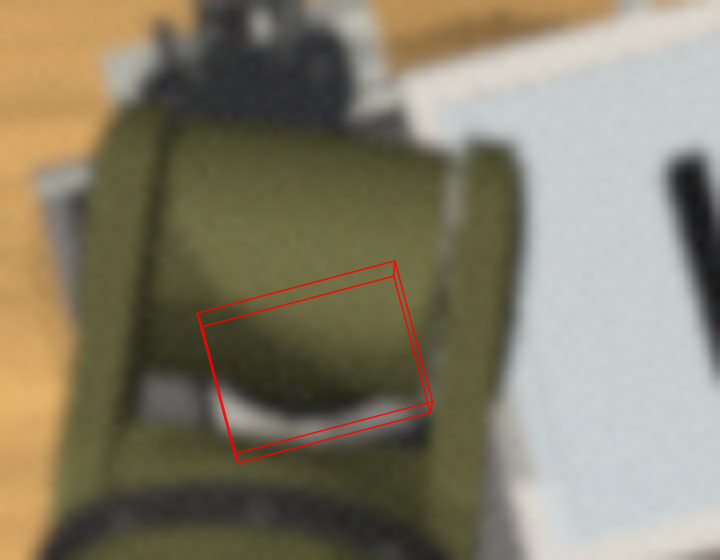

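The held module's overlay shows the same roughly 1 px bias as the nest overlay did, so they agree. Lowering.

Request:
play_rows --deltas '[[[10,0.8,-0.5,0,0,0,40],[20,0,0,0,0,0,40],[20,0,0,0,0,0,40],[10,0,0,0,0,0,40],[0,0,0,0,0,0,40],[0,0,0,0,0,0,40]]]'

```text
time_s: 8.6
ee_pos: [0.5358, -0.039, 0.0439]
eef_rot: [1.182, 1.57, -0.158]
force: [-0.1, 0.5, -2.1]
grip_width: 0.0499
```

```bash
python3 - <<'E'
from chk import *
delta((.5354,-.0381,.024),.2298)
p,R,o=cur(); yaw=np.arctan2(R[1,1],R[0,1]); print(yaw)
B=[(box((p[0],p[1],yaw),.05,.07,.04,p[2]-.0135),(0,0,255)),(box((.5354,-.0381,.2298),.068,.088,.008,.01),(0,255,0))]
for n,w in (('scene',(270,180,360,240)),('top',(280,140,370,210))):
    c=snap(n,f'pics/{n}3.png'); cv2.imwrite(f'pics/{n}3c.png',ov(c,w,B)); cv2.imwrite(f'pics/{n}3d.png',ov(c,w,[]))
E
```

```text
p [ 0.5358 -0.039   0.0439] q [-0.141  0.463  1.707 -0.     0.971 -0.371] F [-0.1  0.5 -2.1] w 0.0499 t 8.6
tool axes (rows x,y,z)
 [[ 5.000e-04 -1.000e-04 -1.000e+00]
 [ 9.737e-01  2.280e-01  5.000e-04]
 [ 2.280e-01 -9.737e-01  2.000e-04]]
delta tool mm [19.93 -0.19 -0.94] rot [ 0.0002  0.0002 -0.0005]
0.23004202971920262
```

View pics/scene3c.png

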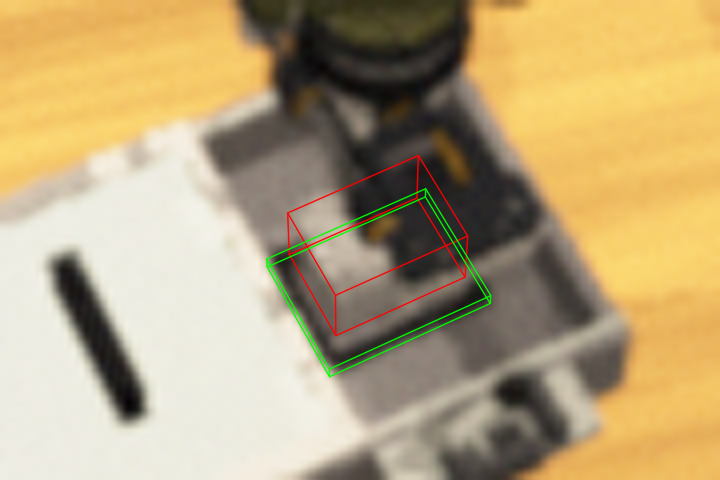

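View pics/scene3d.png

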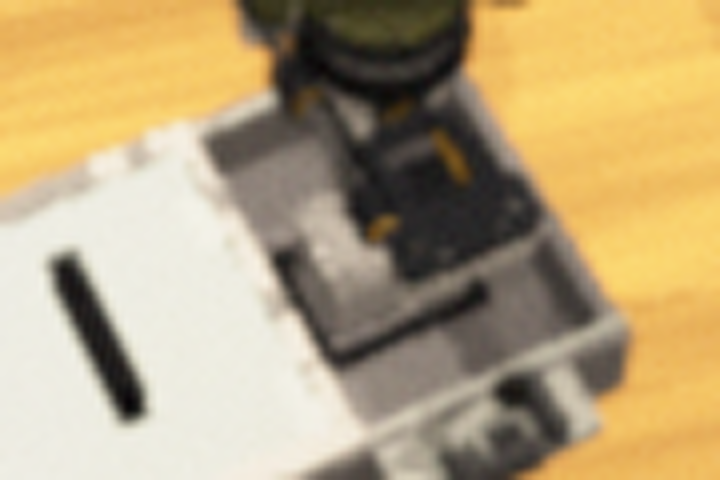

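Request:
play_rows --deltas '[[[4,0,-0.5,0,0,0,40],[4,0,0,0,0,0,40],[3,0,0,0,0,0,40],[2,0,0,0,0,0,40],[0,0,0,0,0,0,40]]]'

```text
time_s: 9.2
ee_pos: [0.5352, -0.0385, 0.0301]
eef_rot: [-1.961, 1.57, 2.981]
force: [0.0, -0.2, -2.5]
grip_width: 0.0496
```

Request:
play_rows --deltas '[[[2,0,0,0,0,0,40],[2,0,0,0,0,0,40],[1,0,0,0,0,0,40],[0,0,0,0,0,0,40]]]'

```text
time_s: 9.6
ee_pos: [0.5353, -0.0385, 0.0253]
eef_rot: [-1.885, 1.571, 3.058]
force: [-0.2, -0.7, -2.7]
grip_width: 0.0497
```

Request:
play_rows --deltas '[[[1,0,0,0,0,0,40],[0.5,0,0,0,0,0,40],[0,0,0,0,0,0,40]]]'

```text
time_s: 9.9
ee_pos: [0.5353, -0.0385, 0.0239]
eef_rot: [-2.194, 1.571, 2.749]
force: [-0.9, 0.2, -2.7]
grip_width: 0.0497
```

Request:
play_rows --deltas '[[[0.5,0,0,0,0,0,40],[0.3,0,0,0,0,0,40],[0,0,0,0,0,0,40]]]'

```text
time_s: 10.2
ee_pos: [0.5354, -0.0385, 0.0235]
eef_rot: [1.064, 1.571, -0.276]
force: [-2.7, 0.2, 4.8]
grip_width: 0.05
```

Floor contact: Fz went from -2.7 to +4.8 N at the expected height of 23.5 mm. Releasing and rising.

Request:
play_rows --deltas '[[[0,0,0,0,0,0,70],[0,0,0,0,0,0,70],[0,0,0,0,0,0,70],[0,0,0,0,0,0,70],[-10,0,0,0,0,0,70],[-30,0,0,0,0,0,70],[-40,0,0,0,0,0,70],[-40,0,0,0,0,0,70],[-40,0,0,0,0,0,70],[-10,0,0,0,0,0,70]]]'

```text
time_s: 11.2
ee_pos: [0.5367, -0.0386, 0.1984]
eef_rot: [1.203, 1.564, -0.137]
force: [0.3, 1.2, 0.1]
grip_width: 0.0699
```

```bash
python3 - <<'E'
from h import *
c,s=np.cos(.2298),np.sin(.2298)
# TCP behind bar: pinch plan / push plan
for ly,z in ((-.0679,.16),(-.14,.16)):
    delta((.5524+c*.001-s*ly,-.1139+s*.001+c*ly,z),.2298)
E
```

```text
p [ 0.5367 -0.0386  0.1984] q [-0.14   0.275  1.57   0.     1.29  -0.37 ] F [0.3 1.2 0.1] w 0.0699 t 11.2
tool axes (rows x,y,z)
 [[ 0.007  -0.001  -1.    ]
 [ 0.9736  0.228   0.0066]
 [ 0.228  -0.9737  0.0025]]
delta tool mm [ 38.75  -1.11 144.66] rot [ 0.0002  0.0025 -0.0066]
p [ 0.5367 -0.0386  0.1984] q [-0.14   0.275  1.57   0.     1.29  -0.37 ] F [0.3 1.2 0.1] w 0.0699 t 11.2
tool axes (rows x,y,z)
 [[ 0.007  -0.001  -1.    ]
 [ 0.9736  0.228   0.0066]
 [ 0.228  -0.9737  0.0025]]
delta tool mm [ 38.93  -1.12 216.76] rot [ 0.0002  0.0025 -0.0066]
```

Request:
play_rows --deltas '[[[0,0,20,0,0,0,0],[0,0,30,0,0,0,0],[0,0,35,0,0,0,0],[0,0,35,0,0,0,0],[0,0,35,0,0,0,0],[0,0,25,0,0,0,0],[0,0,10,0,0,0,0],[0,0,0,0,0,0,0],[0,0,0,0,0,0,0]]]'

```text
time_s: 12.1
ee_pos: [0.5785, -0.2225, 0.1931]
eef_rot: [-2.675, 1.57, 2.268]
force: [-0.0, -0.2, -0.1]
grip_width: 0.0018
```

```bash
python3 - <<'E'
from chk import *
c,s=np.cos(.2298),np.sin(.2298); ly=-.11
delta((.5524+c*.001-s*ly,-.1139+s*.001+c*ly,.073),.2298)
for n,w in (('scene',(270,180,360,240)),('top',(280,140,370,210))):
    c=snap(n,f'pics/{n}4.png'); cv2.imwrite(f'pics/{n}4d.png',ov(c,w,[]))
E
```

```text
p [ 0.5785 -0.2225  0.1931] q [-0.426  0.466  1.322  0.     1.354 -0.657] F [-0.  -0.2 -0.1] w 0.0018 t 12.1
tool axes (rows x,y,z)
 [[-3.000e-04  4.000e-04 -1.000e+00]
 [ 9.735e-01  2.285e-01 -2.000e-04]
 [ 2.285e-01 -9.735e-01 -4.000e-04]]
delta tool mm [120.05   0.3   -1.61] rot [ 0.0007 -0.0004  0.0002]
```

View pics/scene4d.png

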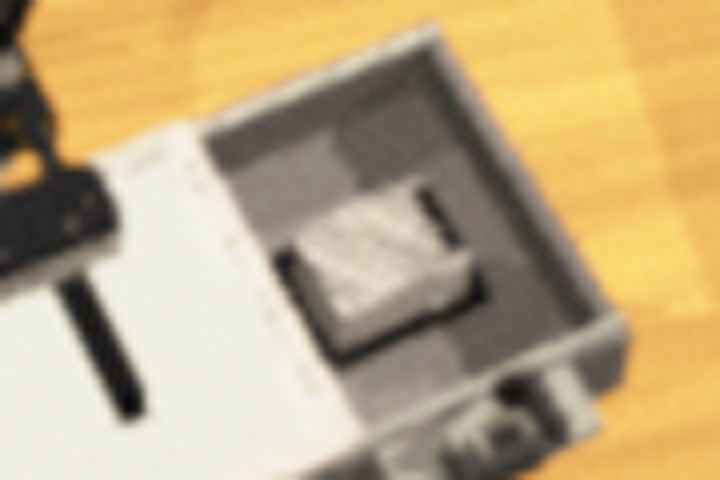

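View pics/top4d.png

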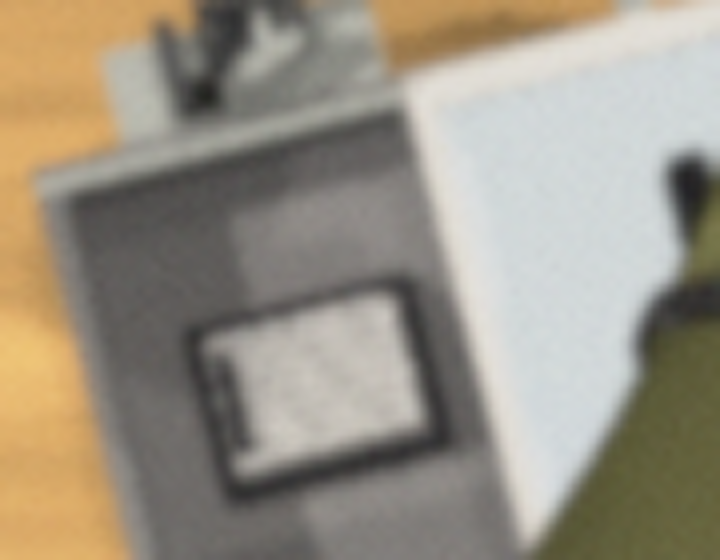

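The module lies flat inside the black rim on all sides: centred near top-crop (325,385), with the rim visible all round. Next, go down behind the bar with the fingers shut.

Request:
play_rows --deltas '[[[15,0,-1,0,0,0,0],[25,0,0,0,0,0,0],[30,0,0,0,0,0,0],[25,0,0,0,0,0,0],[15,0,0,0,0,0,0],[9,0,0,0,0,0,0],[0,0,0,0,0,0,0],[0,0,0,0,0,0,0]]]'

```text
time_s: 13.0
ee_pos: [0.579, -0.2226, 0.0753]
eef_rot: [0.934, 1.569, -0.406]
force: [1.8, -0.2, 0.1]
grip_width: 0.0005
```

Request:
play_rows --deltas '[[[0,0,-4,0,0,0,0],[0,0,-4,0,0,0,0],[0,0,-4,0,0,0,0],[0,0,-3,0,0,0,0],[0,0,-3,0,0,0,0],[0,0,-3,0,0,0,0],[0,0,-3,0,0,0,0],[0,0,-3,0,0,0,0],[0,0,-3,0,0,0,0],[0,0,-3,0,0,0,0]]]'

```text
time_s: 14.0
ee_pos: [0.5709, -0.1903, 0.0742]
eef_rot: [0.317, 1.571, -1.024]
force: [0.7, -1.8, -0.4]
grip_width: 0.0004
```

```bash
cat >> h.py <<'E'
def loc():
    p,R,o=cur(); c,s=np.cos(.2298),np.sin(.2298); d=p[:2]-np.array([.5524,-.1139]); f=o['force']
    print('local x %.1f y %.1f z %.1f mm  Fy(fixture) %.1f Fx %.1f Fz %.1f t %.2f'%(1e3*(c*d[0]+s*d[1]),1e3*(-s*d[0]+c*d[1]),1e3*p[2],-s*f[0]+c*f[1],c*f[0]+s*f[1],f[2],o['time_s']))
E
python3 - <<'E'
from chk import *
loc()
for n,w in (('scene',(240,180,330,240)),):
    c=snap(n,f'pics/{n}5.png'); cv2.imwrite(f'pics/{n}5d.png',ov(c,w,[]))
E
```

```text
local x 0.6 y -78.6 z 74.2 mm  Fy(fixture) -1.9 Fx 0.3 Fz -0.4 t 14.00
```

View pics/scene5d.png

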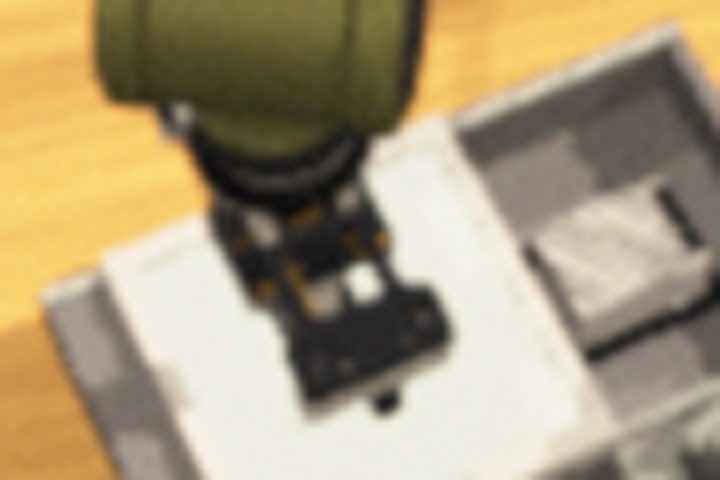

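Request:
play_rows --deltas '[[[0,0,-4,0,0,0,0],[0,0,-5,0,0,0,0],[0,0,-6,0,0,0,0],[0,0,-7,0,0,0,0],[0,0,-7,0,0,0,0],[0,0,-7,0,0,0,0],[0,0,-7,0,0,0,0],[0,0,-6,0,0,0,0],[0,0,-5,0,0,0,0],[0,0,-4,0,0,0,0]]]'

```text
time_s: 15.05
ee_pos: [0.5576, -0.1334, 0.0742]
eef_rot: [1.76, 1.571, 0.419]
force: [1.3, -1.7, -0.2]
grip_width: 0.0005
```

```bash
python3 -c "
from h import *
loc(); delta((0,0,0),.2298)"
```

```text
local x 0.6 y -20.2 z 74.2 mm  Fy(fixture) -1.9 Fx 0.9 Fz -0.2 t 15.05
p [ 0.5576 -0.1334  0.0742] q [-0.299  0.489  1.583  0.     1.07  -0.529] F [ 1.3 -1.7 -0.2] w 0.0005 t 15.05
tool axes (rows x,y,z)
 [[ 0.      0.     -1.    ]
 [ 0.9736  0.2282  0.    ]
 [ 0.2282 -0.9736 -0.    ]]
delta tool mm [  74.15 -512.47 -257.15] rot [ 0.0004 -0.     -0.    ]
```

Request:
play_rows --deltas '[[[0,0,-3,0,0,0,0],[0,0,-3,0,0,0,0],[0,0,-3,0,0,0,0],[0,0,-3,0,0,0,0],[0,0,-2,0,0,0,0],[0,0,-2,0,0,0,0],[0,0,-2,0,0,0,0]]]'

```text
time_s: 15.75
ee_pos: [0.5536, -0.1163, 0.0742]
eef_rot: [1.278, 1.571, -0.063]
force: [1.9, -2.1, -0.2]
grip_width: 0.0005
```

Request:
play_rows --deltas '[[[0,0,-2,0,0,0,0],[0,0,-2,0,0,0,0],[0,0,-2,0,0,0,0],[0,0,-2,0,0,0,0],[0,0,-2,0,0,0,0],[0,0,-2,0,0,0,0]]]'

```text
time_s: 16.35
ee_pos: [0.5509, -0.1046, 0.0742]
eef_rot: [1.445, 1.571, 0.104]
force: [1.9, -1.4, 0.9]
grip_width: 0.0009
```

Request:
play_rows --deltas '[[[0,0,-2,0,0,0,0],[0,0,-2,0,0,0,0],[0,0,-2,0,0,0,0],[0,0,-2,0,0,0,0],[0,0,-2,0,0,0,0]]]'

```text
time_s: 16.85
ee_pos: [0.5485, -0.0948, 0.0742]
eef_rot: [1.238, 1.571, -0.102]
force: [1.7, -1.6, -0.3]
grip_width: 0.0002
```

```bash
python3 - <<'E'
from chk import *
loc()
for n,w in (('scene',(270,180,370,250)),):
    c=snap(n,f'pics/{n}6.png'); cv2.imwrite(f'pics/{n}6d.png',ov(c,w,[]))
E
```

```text
local x 0.6 y 19.5 z 74.2 mm  Fy(fixture) -1.9 Fx 1.2 Fz -0.3 t 16.85
```

View pics/scene6d.png

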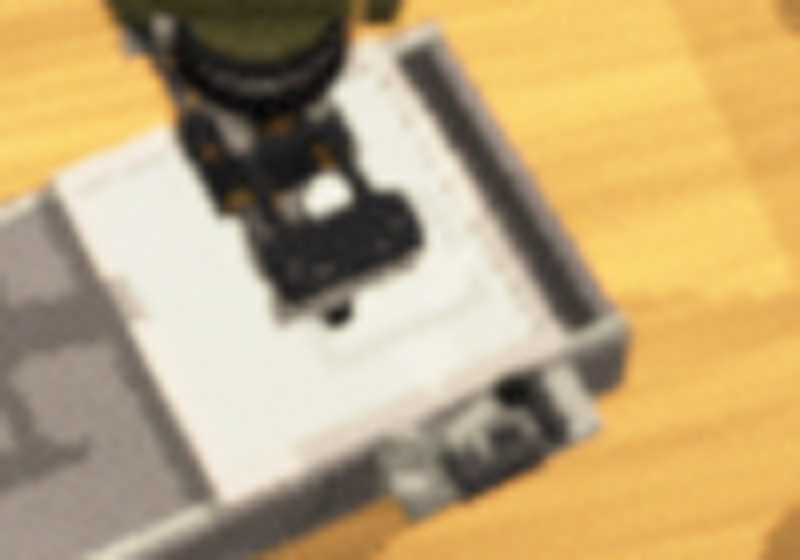

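Request:
play_rows --deltas '[[[0,0,-2,0,0,0,0],[0,0,-2,0,0,0,0],[0,0,-2,0,0,0,0],[0,0,0,0,0,0,0]]]'

```text
time_s: 17.3
ee_pos: [0.547, -0.0888, 0.0741]
eef_rot: [-2.282, 1.57, 2.661]
force: [0.3, -0.1, -1.2]
grip_width: 0.0003
```

Request:
play_rows --deltas '[[[0,0,-2,0,0,0,0],[0,0,-2,0,0,0,0],[0,0,-2,0,0,0,0],[0,0,0,0,0,0,0]]]'

```text
time_s: 17.7
ee_pos: [0.5456, -0.0829, 0.0741]
eef_rot: [-2.439, 1.57, 2.504]
force: [0.1, 0.3, -0.3]
grip_width: 0.0004
```

Request:
play_rows --deltas '[[[0,0,-2,0,0,0,0],[0,0,-2,0,0,0,0],[0,0,0,0,0,0,0]]]'

```text
time_s: 18.0
ee_pos: [0.5448, -0.079, 0.0741]
eef_rot: [-2.711, 1.57, 2.231]
force: [-0.2, -1.2, -0.7]
grip_width: 0.0004
```

Request:
play_rows --deltas '[[[0,0,-1.5,0,0,0,0],[0,0,-1.5,0,0,0,0]]]'

```text
time_s: 18.2
ee_pos: [0.5442, -0.0764, 0.0741]
eef_rot: [-0.695, 1.571, -2.036]
force: [-0.0, -1.7, -1.8]
grip_width: 0.0005
```

Request:
play_rows --deltas '[[[0,0,-1.5,0,0,0,0],[0,0,-1.5,0,0,0,0]]]'

```text
time_s: 18.4
ee_pos: [0.5436, -0.0737, 0.0741]
eef_rot: [0.113, 1.57, -1.227]
force: [1.1, -7.4, -1.7]
grip_width: 0.0005
```

Request:
play_rows --deltas '[[[0,0,-1.5,0,0,0,0],[0,0,-1.5,0,0,0,0]]]'

```text
time_s: 18.6
ee_pos: [0.5431, -0.0716, 0.0742]
eef_rot: [0.175, 1.569, -1.166]
force: [2.7, -11.0, -3.0]
grip_width: 0.0006
```

```bash
python3 -c "
from h import *
loc()"
```

```text
local x 0.6 y 43.3 z 74.2 mm  Fy(fixture) -11.4 Fx 0.1 Fz -3.0 t 18.60
```

Request:
play_rows --deltas '[[[0,0,-1,0,0,0,0]]]'

```text
time_s: 18.7
ee_pos: [0.5429, -0.0706, 0.0742]
eef_rot: [0.172, 1.569, -1.169]
force: [1.8, -11.7, -3.0]
grip_width: 0.0002
```

Request:
play_rows --deltas '[[[0,0,-1,0,0,0,0]]]'

```text
time_s: 18.8
ee_pos: [0.5426, -0.0697, 0.0742]
eef_rot: [0.174, 1.569, -1.167]
force: [3.3, -10.5, -3.8]
grip_width: 0.0003
```

Request:
play_rows --deltas '[[[0,0,-1,0,0,0,0],[0,0,-1,0,0,0,0]]]'

```text
time_s: 19.0
ee_pos: [0.5422, -0.0679, 0.0741]
eef_rot: [0.171, 1.569, -1.17]
force: [2.8, -12.4, -4.5]
grip_width: 0.0003
```

Request:
play_rows --deltas '[[[0,0,-1,0,0,0,0],[0,0,-1,0,0,0,0]]]'

```text
time_s: 19.2
ee_pos: [0.5418, -0.066, 0.0742]
eef_rot: [0.172, 1.569, -1.169]
force: [3.0, -12.8, -4.6]
grip_width: 0.0003
```

Request:
play_rows --deltas '[[[0,0,-1,0,0,0,0],[0,0,-1,0,0,0,0]]]'

```text
time_s: 19.4
ee_pos: [0.5413, -0.0642, 0.0742]
eef_rot: [0.169, 1.568, -1.172]
force: [2.9, -13.1, -3.4]
grip_width: 0.0004
```

```bash
python3 -c "
from h import *
loc()"
```

```text
local x 0.6 y 50.9 z 74.2 mm  Fy(fixture) -13.4 Fx -0.2 Fz -3.4 t 19.40
```

Request:
play_rows --deltas '[[[0,0,-1,0,0,0,0],[0,0,-1,0,0,0,0]]]'

```text
time_s: 19.6
ee_pos: [0.5409, -0.0623, 0.0742]
eef_rot: [0.163, 1.568, -1.178]
force: [3.1, -13.8, -4.1]
grip_width: 0.0008
```

Request:
play_rows --deltas '[[[0,0,-1,0,0,0,0]]]'

```text
time_s: 19.7
ee_pos: [0.5407, -0.0614, 0.0742]
eef_rot: [0.163, 1.568, -1.178]
force: [2.4, -13.0, -4.9]
grip_width: 0.0007
```

Request:
play_rows --deltas '[[[0,0,-1,0,0,0,0]]]'

```text
time_s: 19.8
ee_pos: [0.5404, -0.0601, 0.0741]
eef_rot: [0.167, 1.569, -1.174]
force: [2.8, -10.9, -3.0]
grip_width: 0.0003
```

Request:
play_rows --deltas '[[[0,0,-1,0,0,0,0]]]'

```text
time_s: 19.9
ee_pos: [0.54, -0.0585, 0.0741]
eef_rot: [0.252, 1.57, -1.089]
force: [-0.0, -4.8, -2.2]
grip_width: 0.0003
```

The force fell from 14 to 5 N, so that was the click. Now I'll feel for the stop.

Request:
play_rows --deltas '[[[0,0,-1,0,0,0,0]]]'

```text
time_s: 20.0
ee_pos: [0.5397, -0.0571, 0.0741]
eef_rot: [0.114, 1.571, -1.227]
force: [0.6, -1.0, -0.2]
grip_width: 0.0006
```

Request:
play_rows --deltas '[[[0,0,-1,0,0,0,0]]]'

```text
time_s: 20.1
ee_pos: [0.5394, -0.0557, 0.0742]
eef_rot: [-3.128, 1.57, 1.815]
force: [1.0, -0.2, 0.7]
grip_width: 0.0004
```

Request:
play_rows --deltas '[[[0,0,-0.5,0,0,0,0]]]'

```text
time_s: 20.2
ee_pos: [0.5393, -0.0551, 0.0742]
eef_rot: [3.017, 1.57, 1.677]
force: [0.2, 1.0, -0.8]
grip_width: 0.0003
```

```bash
python3 -c "
from h import *
loc()"
```

```text
local x 0.6 y 60.2 z 74.2 mm  Fy(fixture) 0.9 Fx 0.4 Fz -0.8 t 20.20
```

Request:
play_rows --deltas '[[[0,0,-0.5,0,0,0,0]]]'

```text
time_s: 20.3
ee_pos: [0.5392, -0.0547, 0.0742]
eef_rot: [-3.108, 1.571, 1.835]
force: [-0.0, -0.4, 0.2]
grip_width: 0.0004
```

Request:
play_rows --deltas '[[[0,0,-0.5,0,0,0,0]]]'

```text
time_s: 20.4
ee_pos: [0.5391, -0.0544, 0.0742]
eef_rot: [2.702, 1.571, 1.361]
force: [0.5, 0.4, 0.1]
grip_width: 0.0004
```

Request:
play_rows --deltas '[[[0,0,-0.5,0,0,0,0]]]'

```text
time_s: 20.5
ee_pos: [0.539, -0.054, 0.0742]
eef_rot: [2.617, 1.571, 1.276]
force: [0.4, -1.1, 0.2]
grip_width: 0.0004
```

Request:
play_rows --deltas '[[[0,0,-0.5,0,0,0,0]]]'

```text
time_s: 20.6
ee_pos: [0.539, -0.0537, 0.0742]
eef_rot: [0.379, 1.57, -0.962]
force: [0.4, -2.0, -1.2]
grip_width: 0.0009
```

Request:
play_rows --deltas '[[[0,0,-0.5,0,0,0,0]]]'

```text
time_s: 20.7
ee_pos: [0.5389, -0.0534, 0.0742]
eef_rot: [0.285, 1.57, -1.056]
force: [1.2, -5.1, -1.5]
grip_width: 0.0004
```

Request:
play_rows --deltas '[[[0,0,-0.5,0,0,0,0]]]'

```text
time_s: 20.8
ee_pos: [0.5388, -0.0532, 0.0742]
eef_rot: [0.238, 1.57, -1.103]
force: [2.1, -7.5, -2.6]
grip_width: 0.0004
```

```bash
python3 - <<'E'
from chk import *
loc()
for n,w in (('scene',(290,170,370,240)),):
    c=snap(n,f'pics/{n}7.png'); cv2.imwrite(f'pics/{n}7d.png',ov(c,w,[]))
E
```

```text
local x 0.6 y 62.2 z 74.2 mm  Fy(fixture) -7.8 Fx 0.4 Fz -2.6 t 20.80
```

View pics/scene7d.png

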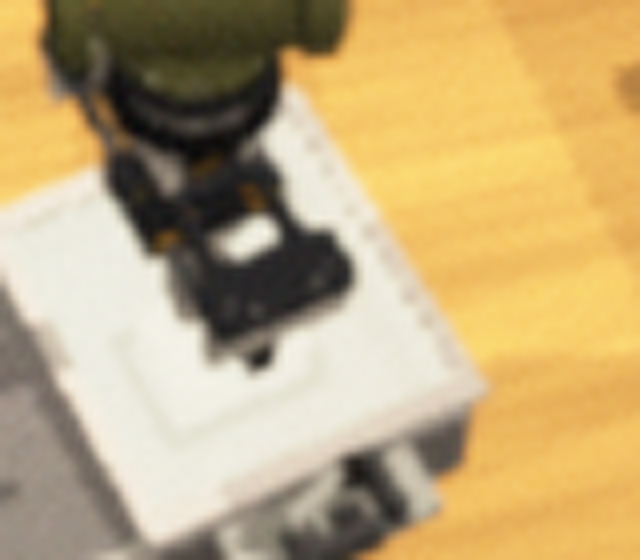

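Request:
play_rows --deltas '[[[0,0,-0.5,0,0,0,0]]]'

```text
time_s: 20.95
ee_pos: [0.5388, -0.0529, 0.0742]
eef_rot: [0.208, 1.569, -1.133]
force: [1.4, -9.9, -2.5]
grip_width: 0.0006
```

Request:
play_rows --deltas '[[[0,0,-0.5,0,0,0,0]]]'

```text
time_s: 21.05
ee_pos: [0.5387, -0.0528, 0.0742]
eef_rot: [0.233, 1.569, -1.108]
force: [3.0, -12.4, -2.7]
grip_width: 0.0005
```

The force climbs about 2.5 N for every 0.15 mm, so this is the hard stop, felt at about 12.5 N. Backing off and rising.

Request:
play_rows --deltas '[[[0,0,2,0,0,0,0],[0,0,5,0,0,0,0],[0,0,8,0,0,0,0],[0,0,5,0,0,0,0],[-15,0,0,0,0,0,0],[-30,0,0,0,0,0,0],[-40,0,0,0,0,0,0],[-40,0,0,0,0,0,0],[-25,0,0,0,0,0,0],[0,0,0,0,0,0,0]]]'

```text
time_s: 22.05
ee_pos: [0.5442, -0.0716, 0.2279]
eef_rot: [1.162, 1.565, -0.179]
force: [-0.6, -0.3, -1.2]
grip_width: 0.0004
```

Request:
play_rows --deltas '[[[0,0,20,0,0,0,40],[0,0,35,0,0,0,40],[0,0,40,0,0,0,40],[0,0,40,0,0,0,40],[0,0,40,0,0,0,40],[0,0,25,0,0,0,40],[0,0,0,0,0,0,40],[0,0,0,0,0,0,40]]]'

```text
time_s: 22.85
ee_pos: [0.5882, -0.2659, 0.2228]
eef_rot: [-2.383, 1.569, 2.559]
force: [-0.2, 0.6, -0.3]
grip_width: 0.0399
```

```bash
python3 - <<'E'
from chk import *
loc()
for n,w in (('scene',(245,170,365,260)),('top',(275,125,405,225))):
    c=snap(n,f'pics/{n}8.png'); cv2.imwrite(f'pics/{n}8d.png',ov(c,w,[],6))
E
```

```text
local x 0.2 y -156.2 z 222.8 mm  Fy(fixture) 0.6 Fx -0.0 Fz -0.3 t 22.85
```

View pics/scene8d.png

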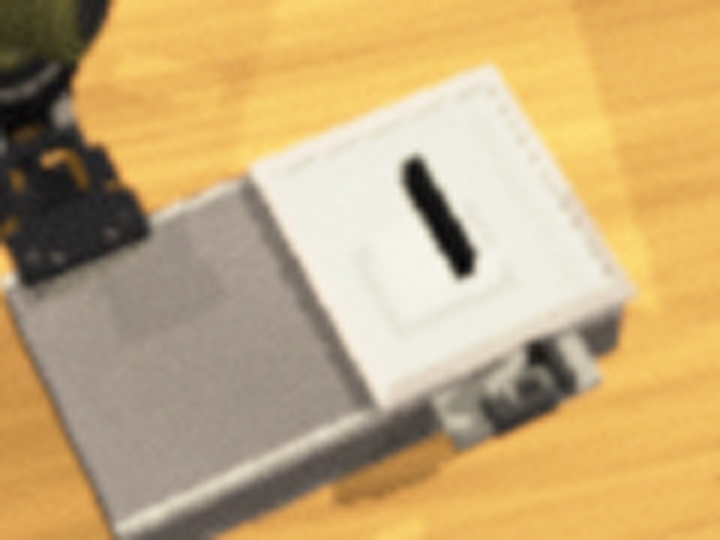

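View pics/top8d.png

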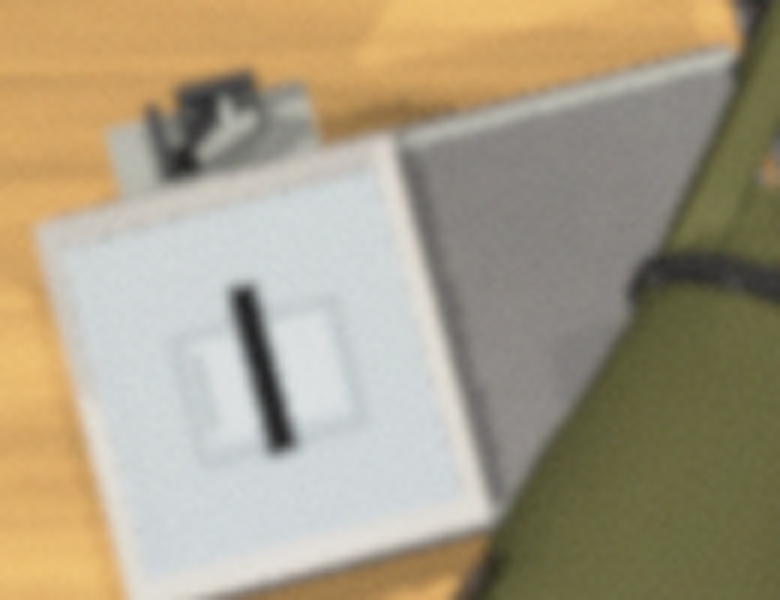

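View pics/scene8.png

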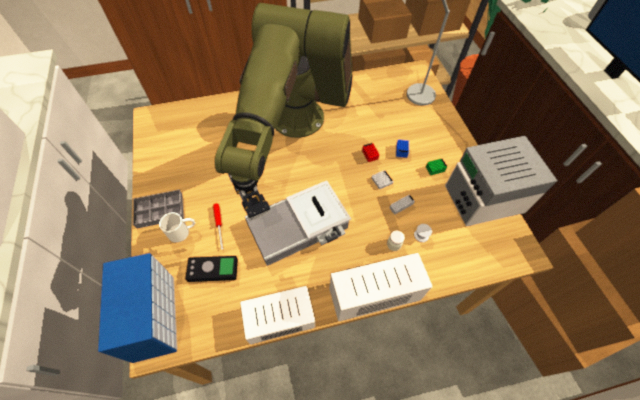

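Guard shut over the module: the bar sits at top crop (265,368) and the seated module shows through the window. The catch looks as it did at the start, i.e. out. The arm is clear and the other things haven't moved.

```bash
python3 -c "
from h import *
print(hand_in())"
```

```text
the job is handed in; nothing more can be done
None
```

The tallest module is seated flat in the nest, the guard is pushed shut and latched, and the job was handed in at about 23 s on the clock.

- **Module:** I took the one at top-image pixel (175,223). The jaws closed to 50 mm on it, matching its 50 mm side. It touched the nest floor at the expected height, and the picture taken afterwards shows it inside the black rim all round.
- **Guard:** I pushed the bar with the fingers shut. The readings showed about 2 N of friction, then about 14 N up the catch's ramp. The force then fell to about zero at the click, and about 6 mm further on it rose sharply again at the stop. I ended the push there at about 12.5 N; 14 N was the highest push I read (limit 25 N).
- **Last pictures:** The guard is fully over the module, the catch looks as it did before the push, and the arm is clear. The other things appear unmoved.

**Small disagreements:**
- The ramp push of about 14 N was slightly above the stated 6 to 12 N, even allowing for the 2 N of friction.
- Box outlines drawn with the camera calibration came out about 1 to 3 pixels larger than the objects in the images. The offset was about the same for nest and module, so it did not affect the fit.
- There is no direct reading of the catch. The latch is inferred from the force drop, the stop and the pictures.

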